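Change the board in a clamped test nest

TASK

Change the circuit board in the test nest: lift off both hold-down bars and lay them on the grey rubber pad, put the tested board flat in the black tray, then seat the next board in the nest the same way round, with its gold contacts at the wide bar's end. Finally put both bars back between their own guide pins, centred and lying flat across the new board. Do not disturb the tin of screws beside the work.

Things in the scene. Friction and masses are not known exactly. Their poses are not given: they have to be found in the camera images.
- nest: test nest, fixed: aluminium plate 164 (x) x 108 (y) mm, origin at its centre on the bench. Seat (board's underside) at z 14 mm, centred, board along x. 8 mm guide pins, tips at z 38, at y -40 and 40: x 28 and 72 for the wide bar (centre x +50), x -34 and -66 for the narrow one (centre x -50); end pins, tips at z 23, at x -72 and 72. 4 mm play round the bars and board, bar undersides at z 17
- bar_wide: wide hold-down bar: dark steel, 28 (x) x 100 (y) x 12 mm, rubber foot below, about 160 g, alike either way round. Origin: centre of its underside; y along the bar. Black grip block at its middle, 25 (x) x 16 (y) mm, from z = 12 to 38 mm: pinch it along y. At the start it rests, by its weight alone, across the +x end of the board in the nest, between its pins
- bar_narrow: narrow hold-down bar: as the wide one but 16 (x) x 100 (y) x 12 mm, grip block 13 (x) x 16 (y) mm from z = 12 to 38 mm, pinched along y. Origin: centre of its underside; y along the bar. At the start it rests across the -x end of the board in the nest
- board_tested: tested circuit board, in the nest under the bars at the start: dark green, 130 (x) x 64 (y) x 3 mm, about 130 g. Origin: centre of its underside. Pinch it along y by the block transformer at its middle (32 mm wide in y for 22 mm of x, up to z = 25 mm; the 20 mm wide core up to 29). White terminal block 14 mm high at x -27, capacitors 13 mm high at x +26, gold contacts at the +x end; ends bare
- board_next: the next circuit board, identical to the tested one, lying alone on the bench top at the start. Origin and axes as for the tested board (gold contacts at +x). Seated, its x axis points the way the nest's x does
- tray: low black plastic tray, fixed, empty at the start: 166 (x) x 104 (y) mm outside, walls 4 mm thick and 12 mm high, top of the floor at z = 4 mm. Origin: centre of its underside, on the bench top; x along its length. Takes one board lying along it
- pad: flat grey rubber pad, fixed, 140 (x) x 116 (y) x 4 mm, empty at the start. Origin: centre of its underside, on the bench top; x along its length. Side area for the two bars, which fit on it side by side, both along y
- screw_tin: round tin of sorted screws, 80 mm diameter, 12 mm high, standing loose on the bench to the right of the work; origin at the centre of its underside. To be left where it is

How it is judged:
By the outcome, as a careful person would: the job done as asked, in the order asked, and still so for the second after the job is handed in, with the robot touching nothing.
It also fails if it takes over 115 s, if anything falls off the work surface, if the arm or the gripper's body presses on something with over 40 N, if the wrist force passes 120 N, or if a joint passes its speed limit or range.

ROBOT

A 7-joint arm with a two-finger parallel gripper is mounted at the origin on a cart in front of the work surface, level with it; the furniture and walls round the work are solid. World frame = base frame: x ahead of the robot, y to its left, z up, the work surface at z = 0. Lengths are in m, angles in rad, forces in N, time in s.
With the tool pointing down it reaches from about 0.4 to 0.925 m from the base axis. Payload 4.1 kg.
Tool frame: the origin (TCP) lies between the finger pads; the fingertips stand 25 mm ahead of it and the grasp point (between the pads) lies 6 mm ahead of it; z points along the fingers, y is the line along which they close (so a half turn about z gives the same grasp; the last joint's range is limited). The gripper opens to 85 mm and grips with 20 to 120 N. Pads are 22 mm wide; open, the fingers measure 114 mm over their backs; the gripper's body (76 mm by 85 mm) begins 54 mm behind the grasp point. The pads swing forward as they close: fully open they stand 13 mm farther back than shut.
Start: joints at [-1.363, 0.398, 0.045, 1.537, -0.019, 1.207, -0.051], TCP at [0.196, 0.62, 0.231] pointing down, gripper open.
Joint ranges: [-2.82, 2.82], [-0.49, 2.23], [-1.37, 1.46], [0, 2.46], [-1.36, 4.5], [0.23, 2], [-2.94, 2.94]. Speed limits (rad/s): [2.57, 2.57, 3.14, 3.14, 3.14, 3.14, 3.14].

INTERFACE

Orientations are given as a unit quaternion [w, x, y, z].
In Python, from cell import status, imaging, finish_job gives the robot as it stands. The module is installed in compiled form; this text tells all that it offers.
- The arm moves only by the shell command python3 -m creep 'ROWS' [FORCE]. ROWS is JSON, one flat list of numbers, 5 for each row, row after row: the shift along the world's x, y, z in mm, then the turn about the world's z in degrees, then the opening, from -1 (shut) to 1 (fully open). A call has 1 to 20 rows; each row is the pose to reach, as a shift and turn from the pose commanded when the call began; what a row does not reach only later rows make up. A row lasts 1/8 s, in which the tool goes at most 62.5 mm and 10.7 degrees, less where a joint would pass 70% of its speed; a pose out of reach is approached as far as the arm can. A call with a gripper value outside its range is refused whole. The fingers move at their own pace and stop on an object; FORCE is the grip in N (left out, the last holds). Time passes only in rows, so rows that repeat a pose let the fingers close. It gives the time, the measured TCP pose, the force, the opening and the grip force at its end, in the units of the state.
- status.state(): the state, without advancing time (a new reading comes with each control period).
- imaging.grab_frame(name): name is "side" or "top" or "wrist"; returns the picture (400x640x3 uint8, red, green, blue); there is no depth.
- imaging.camera_model(name): a dict with "mtx" (3x3 intrinsics, pixels), "eye" and "rotation" of the camera in the world. Camera axes: x right, y down, z forward; pixel columns grow to the right and rows downward; lengths in m; the calibration is good to about 2 mm. The wrist camera is an equidistant fisheye: a pixel r from the principal point sees the ray r / f radians off the axis. A picture is of the moment at which its call begins: read the wrist's pose just before it. camera_model takes no time and is no camera call; for the wrist camera it gives the pose at the moment of the call.
- finish_job(): hands the job in; it is judged then, once.
The state is a dict: "clock": time; "q": joint angles; "dq": joint speeds; "joint_efforts": joint torques, N m; "tool_pos": TCP position; "tool_rot": TCP orientation; "force": force on the tool from outside, world axes, zero at the start; "torque": the same for the moment, N m; "grip_width": opening from 0.0 (shut) to 1.0 (fully open); "gripper_force": force on a finger pad.
Only numpy, scipy, OpenCV 4.12 (cv2) and the standard library are available. Lean on these libraries where they do the work, as an engineer would, in place of code of your own. Each camera call takes 0.05 s, during which the arm holds its last target. There are 200 camera calls.

## Working session

There is one attempt and no reset: what is moved stays moved. The work goes in short steps, Python scripts to look and compute and a shell command to move; the robot and the scene stay as the last step left them, time stands still between calls to the robot, and variables do not carry over. Pictures are saved under pics/ and viewed, at most 14 in all, crops included, and the job is handed in when it is done.

```bash
mkdir -p pics; cat > h.py <<'E'
import numpy as np, cv2
from cell import status, imaging
def ray(name,u,v,m=None):
    m=m or imaging.camera_model(name); K=np.array(m["mtx"]); x=(u-K[0,2])/K[0,0]; y=(v-K[1,2])/K[1,1]
    if name=="wrist":
        r=np.hypot(x,y); d=np.array([np.sin(r)*x/max(r,1e-9),np.sin(r)*y/max(r,1e-9),np.cos(r)])
    else: d=np.array([x,y,1.])
    return np.array(m["eye"]),np.array(m["rotation"])@d
def pt(name,u,v,z,m=None):
    e,d=ray(name,u,v,m); return e+d*(z-e[2])/d[2]
def save(name,fn):
    im=imaging.grab_frame(name); cv2.imwrite("pics/"+fn,im[:,:,::-1]); return im
E
python3 - <<'E'
from h import *
save("top","top0.png");save("side","side0.png")
for n in("top","side","wrist"):
    m=imaging.camera_model(n);print(n,np.round(m["eye"],3),np.round(m["rotation"],3).tolist(),np.round(m["mtx"],1).tolist())
s=status.state();print(s["clock"],s["tool_pos"],s["tool_rot"],s["grip_width"])
E
```

```text
top [ 0.427 -0.062  0.876] [0.052, -0.699, 0.712, -0.047] [[361.9, 0.0, 319.7], [0.0, 361.9, 204.9], [0.0, 0.0, 1.0]]
side [0.475 0.588 0.585] [0.027, -0.068, 0.909, -0.411] [[420.2, 0.0, 317.8], [0.0, 420.2, 203.5], [0.0, 0.0, 1.0]]
wrist [0.131 0.64  0.373] [0.114, 0.799, 0.585, 0.081] [[309.7, 0.0, 324.5], [0.0, 309.7, 204.3], [0.0, 0.0, 1.0]]
0.1 [0.19610765 0.61912727 0.22958999] [-7.60779279e-05  1.52751576e-01  9.88264252e-01 -8.47095895e-04] 0.997090551584314
```

View pics/top0.png

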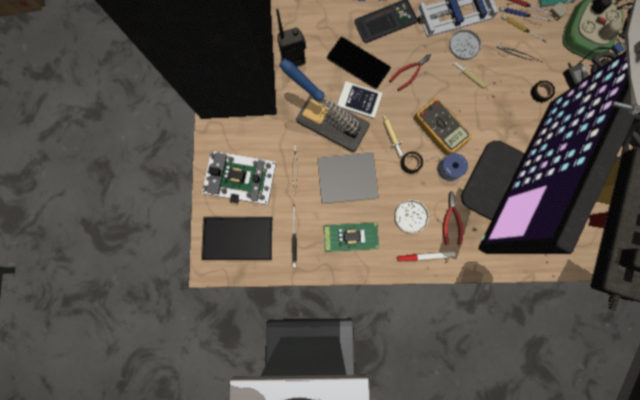

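View pics/side0.png

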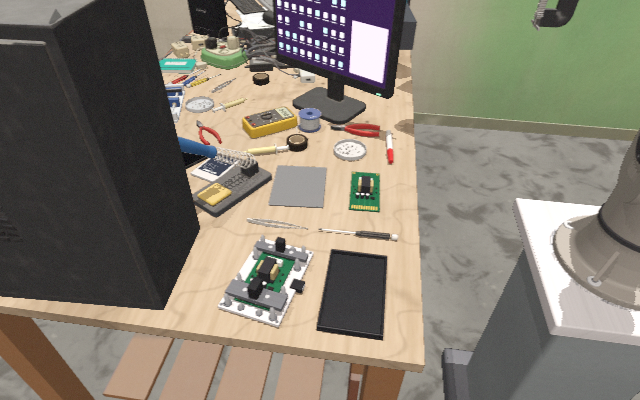

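```bash
sed -i 's/np.array(m\["rotation"\])@d/R.from_quat(np.array(m["rotation"])[[1,2,3,0]]).as_matrix()@d if np.size(m["rotation"])==4 else np.array(m["rotation"])@d/; 1a from scipy.spatial.transform import Rotation as R' h.py
python3 - <<'E'
from h import *
im=cv2.imread("pics/top0.png")
cv2.imwrite("pics/c1.png",cv2.resize(im[140:270,190:390],None,fx=4,fy=4,interpolation=cv2.INTER_CUBIC))
for p in [(240,178),(238,239),(348,177),(350,237),(411,216),(300,400)]: print(p,np.round(pt("top",*p,0.0),3))
m=imaging.camera_model("side")
print(np.round(pt("side",298,187,0.0),3),np.round(pt("side",350,150,0.0),3))
hsv=cv2.cvtColor(im,cv2.COLOR_BGR2HSV)
def rep(n,mask,box,z):
    mk=np.zeros_like(mask);x0,y0,x1,y1=box;mk[y0:y1,x0:x1]=mask[y0:y1,x0:x1]
    mk=cv2.morphologyEx(mk,cv2.MORPH_CLOSE,np.ones((7,7)));c=max(cv2.findContours(mk,0,2)[0],key=cv2.contourArea)
    b=cv2.boxPoints(cv2.minAreaRect(c));w=np.array([pt("top",u,v,z)[:2] for u,v in b]);
    e=w[1]-w[0];f=w[2]-w[1]; L=max(e,f,key=np.linalg.norm)
    print(n,"c",np.round(w.mean(0),4),"size",np.round([np.linalg.norm(e),np.linalg.norm(f)],4),"yaw long",round(np.degrees(np.arctan2(L[1],L[0]))%180,1))
H,S,V=cv2.split(hsv)
rep("tray",((V<75)*255).astype(np.uint8),(195,208,280,268),.012)
rep("pad",((S<40)*255).astype(np.uint8),(310,145,388,210),.004)
rep("board",((H>35)&(H<95)&(S>60))*np.uint8(255),(315,215,388,260),.003)
rep("nest",((S<40)*255).astype(np.uint8),(196,145,284,208),.012)
rep("tin",((S<50)*255).astype(np.uint8),(388,195,432,238),.012)
E
```

```text
(240, 178) [0.621 0.139 0.   ]
(238, 239) [0.471 0.142 0.   ]
(348, 177) [ 0.619 -0.128  0.   ]
(350, 237) [ 0.471 -0.129  0.   ]
(411, 216) [ 0.519 -0.278  0.   ]
(300, 400) [ 0.104 -0.005  0.   ]
[ 0.619 -0.119  0.   ] [ 0.518 -0.281  0.   ]
tray c [0.4732 0.1428] size [0.1662 0.0998] yaw long 89.0
pad c [ 0.6303 -0.1254] size [0.1398 0.1401] yaw long 3.4
board c [ 0.4717 -0.1302] size [0.1294 0.0621] yaw long 92.2
nest c [0.6179 0.1402] size [0.116  0.1685] yaw long 79.2
tin c [ 0.5183 -0.2764] size [0.0794 0.0771] yaw long 89.0
```

View pics/c1.png

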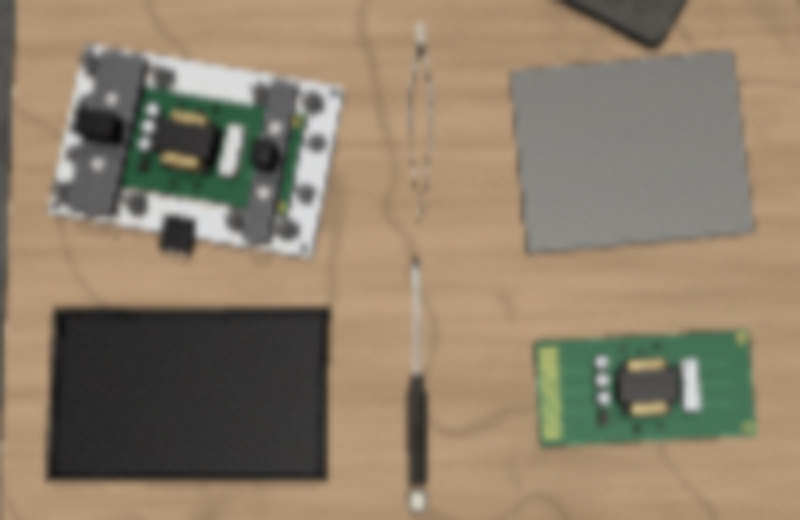

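```bash
python3 -m creep '[384,-550,20,-83,0, 384,-550,20,-83,0, 384,-550,20,-83,0, 384,-550,20,-83,0, 384,-550,20,-83,0, 384,-550,20,-83,0, 384,-550,20,-83,0, 384,-550,20,-83,0, 384,-550,20,-83,0, 384,-550,20,-83,0, 384,-550,20,-83,0, 384,-550,20,-83,0, 384,-550,20,-83,0, 384,-550,20,-83,0, 384,-550,20,-83,0]' 60
python3 - <<'E'
from h import *
import pickle
m=imaging.camera_model("wrist"); im=save("wrist","w1.png"); pickle.dump(m,open("w1.pkl","wb"))
print(m["eye"],status.state()["q"])
print(np.round(pt("side",165,302,0.0),3),np.round(pt("side",197,222,0.0),3))
E
```

```text
clock: 1.98
tool_pos: [0.5798, 0.0712, 0.2505]
tool_rot: [-0.0, 0.768, 0.64, 0.0]
force: [0.0, -0.4, 0.7]
grip_width: 0.503
gripper_force: 0.0
[0.59353905 0.13985846 0.3942608 ] [-0.67188209  0.30883232  0.60167927  1.68524337 -0.18580142  1.20504175
 -0.20793525]
[0.782 0.213 0.   ] [0.799 0.022 0.   ]
```

View pics/w1.png

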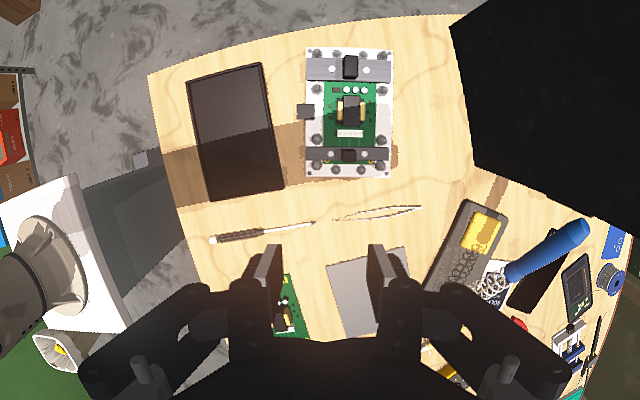

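```bash
cat >> h.py <<'E'
def rect(name,m,mask,z):
    c=np.vstack([k for k in cv2.findContours(mask,0,1)[0] if cv2.contourArea(k)>30])[:,0]
    w=np.array([pt(name,u,v,z,m)[:2] for u,v in c],np.float32)*1000
    (cx,cy),(a,b),_=r=cv2.minAreaRect(w); p=cv2.boxPoints(r); e=p[1]-p[0];f=p[2]-p[1]; L=max(e,f,key=np.linalg.norm)
    return np.round([cx,cy,max(a,b),min(a,b),np.degrees(np.arctan2(L[1],L[0]))%180],1)
def sel(mask,box):
    o=np.zeros(mask.shape,np.uint8);x0,y0,x1,y1=box;o[y0:y1,x0:x1]=mask[y0:y1,x0:x1]*255;return o
E
python3 - <<'E'
from h import *
import pickle
m=pickle.load(open("w1.pkl","rb")); im=cv2.imread("pics/w1.png"); hsv=cv2.cvtColor(im,cv2.COLOR_BGR2HSV);H,S,V=cv2.split(hsv)
print("white plate",rect("wrist",m,cv2.morphologyEx(sel((S<30)&(V>140),(295,40,400,185)),2,np.ones((3,3))),.012))
for n,b in (("wide",(338,50,362,82)),("narrow",(336,145,362,164))):
    print(n,rect("wrist",m,sel(V<45,b),.055))
print("tray",rect("wrist",m,cv2.morphologyEx(sel(V<110,(180,55,290,205)),2,np.ones((3,3))),.012))
for n,p in (("wide",(350,67)),("narrow",(348,155)),("trafo",(351,108))): print(n,pt("wrist",*p,.050,m))
print([np.round(pt("top",*p,.055)*1000) for p in ((214.5,171),(256.5,178.5))], np.round([pt("top",190+u/4,140+v/4,.004)[:2]*1000 for u,v in ((510,72),(733,52),(755,230),(527,252))]))
cv2.imwrite("pics/c2.png",cv2.resize(im[35:190,285:405],None,fx=3.8,fy=3.8,interpolation=cv2.INTER_CUBIC))
E
```

```text
white plate [625.2 141.8 163.1 106.8  79.4]
wide [630.8 190.7  26.1  15.1  79.6]Traceback (most recent call last):
  File "<stdin>", line 6, in <module>
  File "h.py", line 15, in rect
    c=np.vstack([k for k in cv2.findContours(mask,0,1)[0] if cv2.contourArea(k)>30])[:,0]
      ~~~~~~~~~^^^^^^^^^^^^^^^^^^^^^^^^^^^^^^^^^^^^^^^^^^^^^^^^^^^^^^^^^^^^^^^^^^^^^
    return _nx.concatenate(arrs, 0, dtype=dtype, casting=casting)
           ~~~~~~~~~~~~~~~^^^^^^^^^^^^^^^^^^^^^^^^^^^^^^^^^^^^^^^
ValueError: need at least one array to concatenate
```

```bash
python3 - <<'E'
from h import *
import pickle
m=pickle.load(open("w1.pkl","rb")); im=cv2.imread("pics/w1.png"); hsv=cv2.cvtColor(im,cv2.COLOR_BGR2HSV);H,S,V=cv2.split(hsv)
print("narrow V",V[146:164:2,338:362:2].tolist())
print("tray",rect("wrist",m,cv2.morphologyEx(sel(V<110,(180,55,290,205)),2,np.ones((3,3))),.012))
for n,p in (("wide",(350,67)),("narrow",(348,155)),("trafo",(351,108))): print(n,pt("wrist",*p,.050,m))
print([np.round(pt("top",*p,.055)*1000) for p in ((214.5,171),(256.5,178.5))], np.round([pt("top",190+u/4,140+v/4,.004)[:2]*1000 for u,v in ((510,72),(733,52),(755,230),(527,252))]))
cv2.imwrite("pics/c2.png",cv2.resize(im[35:190,285:405],None,fx=3.8,fy=3.8,interpolation=cv2.INTER_CUBIC))
E
```

```text
narrow V [[75, 73, 71, 70, 71, 83, 77, 73, 63, 76, 87, 81], [107, 107, 102, 104, 106, 106, 110, 109, 115, 119, 118, 117], [92, 86, 49, 50, 53, 49, 52, 51, 49, 103, 111, 111], [93, 90, 55, 69, 70, 65, 69, 70, 68, 87, 115, 105], [90, 89, 55, 70, 68, 69, 69, 69, 68, 81, 110, 98], [89, 90, 61, 68, 67, 68, 69, 68, 68, 80, 109, 107], [93, 88, 60, 67, 68, 68, 69, 69, 69, 83, 114, 116], [86, 91, 63, 67, 67, 67, 68, 70, 69, 68, 85, 80], [91, 91, 95, 73, 73, 76, 75, 75, 88, 94, 92, 94]]
tray [476.2 144.2 164.8 105.7  89. ]
wide [0.63127665 0.19086711 0.05      ]
narrow [0.61188683 0.09401381 0.05      ]
trafo [0.6241419  0.14524711 0.05      ]
[array([627., 186.,  55.]), array([607.,  88.,  55.])] [[ 667.  -53.]
 [ 678. -192.]
 [ 566. -201.]
 [ 555.  -62.]]
```

View pics/c2.png

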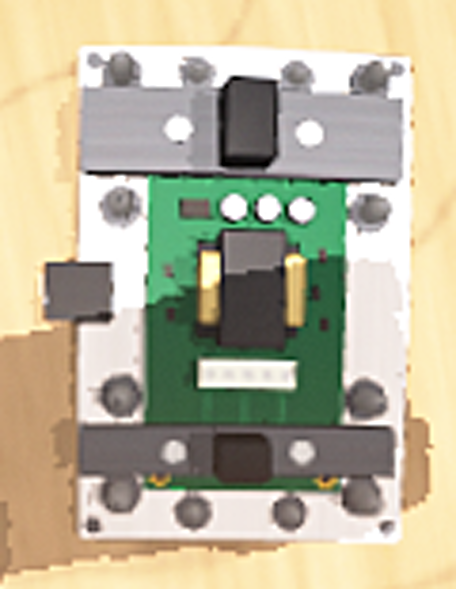

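```bash
python3 - <<'E'
from h import *
import pickle
m=pickle.load(open("w1.pkl","rb"))
P=[(121,65),(121,203),(119,393),(119,490),(372,75),(370,207),(366,394),(362,487)]
w=np.array([pt("wrist",285+u/3.8,35+v/3.8,.038,m)[:2]*1000 for u,v in P])
N=np.array([(x,y) for y in(40,-40) for x in(72,28,-34,-66)],float)
M,_=cv2.estimateAffinePartial2D(N,w); print(np.round(w),M, np.degrees(np.arctan2(M[1,0],M[0,0])),np.hypot(M[0,0],M[1,0]))
for n,(u,v) in (("wide",(249,122)),("narrow",(243,456))): print(n,pt("wrist",285+u/3.8,35+v/3.8,.055,m)*1000)
print("trafo",pt("wrist",285+253/3.8,35+290/3.8,.043,m)*1000)
E
```

```text
[[599. 217.]
 [591. 174.]
 [580. 118.]
 [575.  89.]
 [673. 202.]
 [665. 161.]
 [654. 105.]
 [648.  77.]] [[ 1.72517629e-01 -9.18999916e-01  6.23069496e+02]
 [ 9.18999916e-01  1.72517629e-01  1.42735372e+02]] 79.36798969469885 0.9350525000703572
wide [631.26936018 189.92073629  55.        ]
narrow [612.65183029  94.4992858   55.        ]
trafo [624.75088666 141.53563804  43.        ]
```

```bash
python3 -m creep '[52,119,-70,0,0, 52,119,-70,0,0, 52,119,-110,0,0, 52,119,-150,0,0, 52,119,-170,0,0, 52,119,-185,0,0, 52,119,-193,0,0, 52,119,-193,0,0, 52,119,-193,0,-1, 52,119,-193,0,-1, 52,119,-193,0,-1, 52,119,-193,0,-1, 52,119,-193,0,-1, 52,119,-193,0,-1]' 60
```

```text
clock: 3.78
tool_pos: [0.6323, 0.1887, 0.0575]
tool_rot: [0.0, 0.769, 0.639, -0.0]
force: [0.2, -0.6, 0.5]
grip_width: 0.003
gripper_force: 0.0
```

```bash
python3 - <<'E'
from h import *
im=save("wrist","w2.png"); im2=save("side","s2.png")
c=cv2.resize(im2[210:340,190:350],None,fx=2.46,fy=2.46)
o=np.vstack([cv2.resize(im[:330],None,fx=.8,fy=.8)[:, :],np.zeros((330,512,3),np.uint8)]); o[264:264+c.shape[0],:c.shape[1]]=c
cv2.imwrite("pics/m2.png",o[:590,:,::-1])
E
```

```text
(no output)
```

View pics/m2.png

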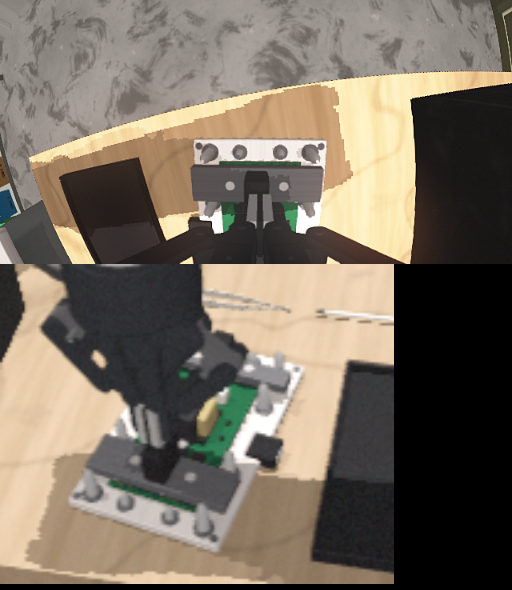

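```bash
python3 - <<'E'
from h import *
m=imaging.camera_model("wrist");im=cv2.imread("pics/w2.png")
print(m["eye"],m["rotation"],status.state()["tool_pos"])
cv2.imwrite("pics/c3.png",cv2.resize(im[160:330,220:420],None,fx=3.5,fy=3.5,interpolation=cv2.INTER_CUBIC))
for p in((320,213),(320,228),(325,243)): print(p,pt("wrist",*p,.055,m)*1000)
for p in((243,207),(405,207),(243,245),(400,250)): print(p,pt("wrist",*p,.029,m)*1000)
tp=status.state()["tool_pos"]-np.array([0,0,.025]);K=np.array(m["mtx"]);Rm=R.from_quat(np.array(m["rotation"])[[1,2,3,0]]).as_matrix()
d=Rm.T@(tp-m["eye"]);th=np.arctan2(np.hypot(d[0],d[1]),d[2]);print("tip px",K[0,2]+K[0,0]*th*d[0]/np.hypot(d[0],d[1]),K[1,2]+K[1,1]*th*d[1]/np.hypot(d[0],d[1]))
E
```

```text
[0.64616724 0.25737549 0.20124793] [ 0.13943125  0.985966   -0.09094677 -0.0125959 ] [0.63225622 0.18867831 0.0574807 ]
(320, 213) [635.52684865 211.87675003  55.        ]
(320, 228) [634.04107558 204.08292844  55.        ]
(325, 243) [635.01719465 195.53460193  55.        ]
(243, 207) [589.2830832  215.72288507  29.        ]
(405, 207) [683.87947152 198.11464438  29.        ]
(243, 245) [582.68402236 191.92425368  29.        ]
(400, 250) [677.96771781 170.8021825   29.        ]
tip px 322.43118835537604 239.21590091775272
```

View pics/c3.png

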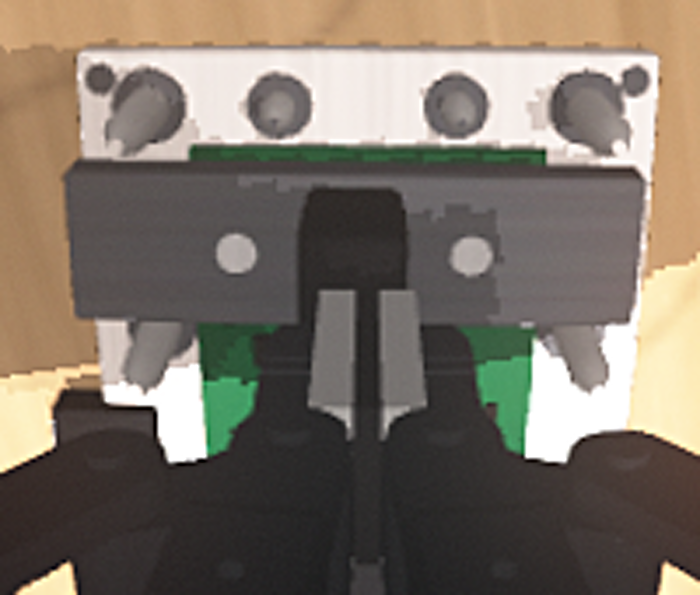

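```bash
python3 - <<'E'
from h import *
im=cv2.imread("pics/s2.png")[:,:,::-1]
cv2.imwrite("pics/c4.png",cv2.resize(im[215:325,205:305],None,fx=5,fy=5,interpolation=cv2.INTER_CUBIC))
m=imaging.camera_model("side");Rm=R.from_quat(np.array(m["rotation"])[[1,2,3,0]]).as_matrix();K=np.array(m["mtx"])
def pr(p):
    d=K@(Rm.T@(np.array(p)/1000-m["eye"])); d=d[:2]/d[2]; return np.round((d-[205,215])*5)
print("tip +y edge",pr((632,200,32)),pr((632,178,32)),"z60",pr((632,200,60)),"block top outer/inner",pr((634,203,55)),pr((629,179,55)),"bar ends outer",pr((587,212,29)),pr((685,195,29)))
E
```

```text
tip +y edge [242. 401.] [260. 346.] z60 [234. 346.] block top outer/inner [226. 363.] [262. 305.] bar ends outer [373. 456.] [ 88. 374.]
```

View pics/c4.png

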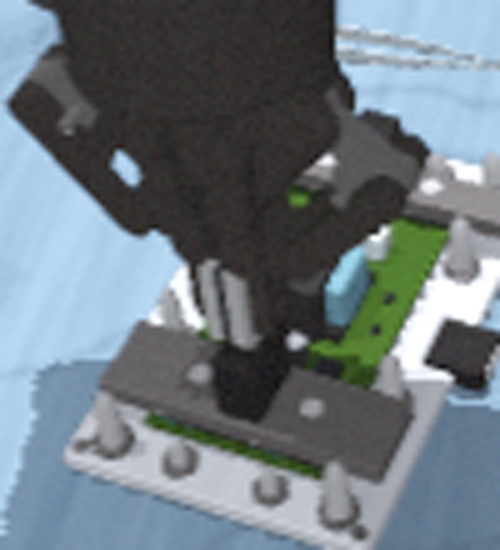

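```bash
python3 -m creep '[0,0,0,0,0, 0,0,0,0,0, 0,0,0,0,0, 0,0,0,0,0, 0,0,-3,0,0, 0,0,-6,0,0, 0,0,-6,0,0]'; python3 - <<'E'
from h import *
im=save("wrist","w3.png");im2=save("side","s3.png")
a=cv2.resize(im[160:330,220:420],None,fx=2.2,fy=2.2,interpolation=cv2.INTER_CUBIC)
b=cv2.resize(im2[215:325,205:305],None,fx=3.4,fy=3.4,interpolation=cv2.INTER_CUBIC)
cv2.imwrite("pics/m3.png",np.hstack([a[:374],b[:374]])[:,:,::-1])
E
```

```text
clock: 4.75
tool_pos: [0.6319, 0.1886, 0.0511]
tool_rot: [-0.0, 0.769, 0.639, -0.0]
force: [-0.8, -0.7, 0.5]
grip_width: 0.5
gripper_force: 0.0
```

View pics/m3.png

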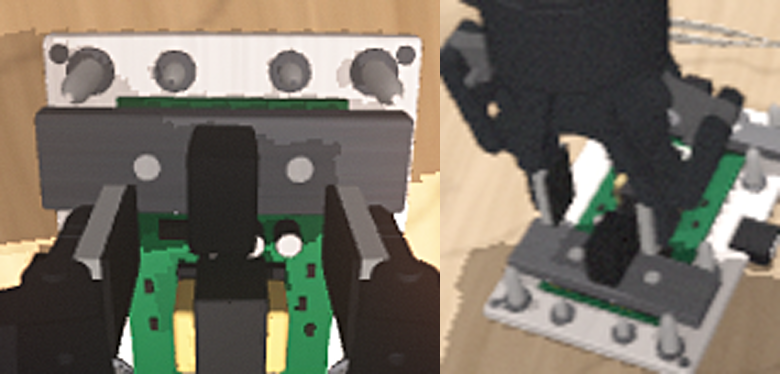

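```bash
cat >> h.py <<'E'
def tri(a,b,ma=None):
    (e1,d1),(e2,d2)=ray("wrist",*a,ma),ray("side",*b); d1/=np.linalg.norm(d1);d2/=np.linalg.norm(d2)
    t=np.linalg.lstsq(np.c_[d1,-d2],e2-e1,rcond=None)[0];p,q=e1+t[0]*d1,e2+t[1]*d2
    return np.round((p+q)*500,1),round(1000*np.linalg.norm(p-q),1)
E
python3 - <<'E'
from h import *
S=lambda u,v:((u-440)/3.4+205,v/3.4+215)
W=lambda u,v:(u/2.2+220,v/2.2+160)
print("fingerL(-x) tip",tri(W(118,187),S(652,250)))
print("fingerR(+x) tip",tri(W(340,187),S(548,222)))
print("block: outer top edge mid",tri(W(222,155),S(610,252)))
print("bar outer top -x corner",tri(W(38,115),S(702,318)))
print("bar outer top +x corner",tri(W(413,115),S(488,262)))
print("white dots",tri(W(147,167),S(653,277)),tri(W(300,169),S(576,255)))
for z in(.025,.03,.055):print(z,np.round(pt("wrist",*W(222,155),z)*1000),np.round(pt("side",*S(610,252),z)*1000))
E
```

```text
fingerL(-x) tip (array([608.6, 199.2,  51.5]), np.float64(1.9))
fingerR(+x) tip (array([659.4, 191.6,  53.7]), np.float64(0.4))
block: outer top edge mid (array([631.6, 197.5,  41.3]), np.float64(5.9))
bar outer top -x corner (array([584. , 212.2,  22.3]), np.float64(1.9))
bar outer top +x corner (array([687.4, 196.9,  25.9]), np.float64(6.3))
white dots (array([611.2, 193.1,  23.4]), np.float64(0.4)) (array([652.2, 183.2,  19.1]), np.float64(0.5))
0.025 [632. 194.  25.] [635. 183.  25.]
0.03 [633. 196.  30.] [633. 187.  30.]
0.055 [635. 205.  55.] [626. 205.  55.]
```

```bash
python3 -m creep '[0,1,-5,0,0, 0,1,-10,0,0, 0,1,-14,0,0, 0,1,-18,0,0, 0,1,-18,0,0]'; python3 -m creep '[0,0,0,0,-1, 0,0,0,0,-1, 0,0,0,0,-1, 0,0,0,0,-1, 0,0,0,0,-1]' 60
```

```text
clock: 5.48
tool_pos: [0.632, 0.1896, 0.0331]
tool_rot: [-0.0, 0.769, 0.639, -0.0]
force: [-0.9, -0.2, -0.1]
grip_width: 0.503
gripper_force: 0.0
clock: 6.1
tool_pos: [0.6326, 0.1898, 0.0339]
tool_rot: [0.0, 0.769, 0.639, 0.0]
force: [0.4, -0.1, 2.2]
grip_width: 0.173
gripper_force: 60.5
```

```bash
python3 -m creep '[0,0,10,0,-1, 0,0,30,0,-1, 0,0,70,0,-1, -18,-285,70,15,-1, -18,-285,70,15,-1, -18,-285,70,15,-1, -18,-285,70,15,-1, -18,-285,70,15,-1, -18,-285,70,15,-1, -18,-285,40,15,-1, -18,-285,10,15,-1, -18,-285,-5,15,-1, -18,-285,-11,15,-1, -18,-285,-12,15,-1, -18,-285,-12,15,-1]'
python3 - <<'E'
from h import *
import pickle
m=imaging.camera_model("wrist"); im=save("wrist","w4.png"); pickle.dump(m,open("w4.pkl","wb"))
E
```

```text
clock: 7.98
tool_pos: [0.6151, -0.0954, 0.0225]
tool_rot: [0.001, 0.679, 0.734, 0.001]
force: [0.7, 0.3, -2.3]
grip_width: 0.168
gripper_force: 59.9
```

View pics/w4.png

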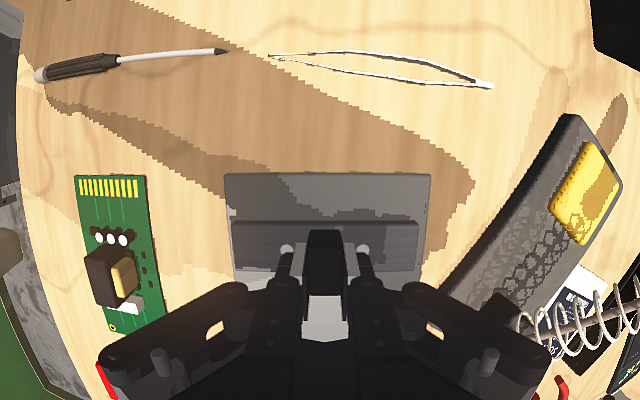

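```bash
python3 -m creep '[0,0,-1,0,-1, 0,0,-2,0,-1, 0,0,-2,0,-1]'; python3 -m creep '[0,0,0,0,-0.4, 0,0,0,0,0, 0,0,0,0,0, 0,0,0,0,0, 0,0,30,0,0, 0,0,80,0,0]'
```

```text
clock: 8.4
tool_pos: [0.6148, -0.0954, 0.0209]
tool_rot: [0.0, 0.679, 0.734, 0.001]
force: [-1.3, 1.0, 4.9]
grip_width: 0.17
gripper_force: 61.1
clock: 9.15
tool_pos: [0.6126, -0.0949, 0.0985]
tool_rot: [-0.002, 0.679, 0.734, -0.001]
force: [0.8, 0.8, -1.4]
grip_width: 0.497
gripper_force: 0.0
```

```bash
python3 -m creep '[0,187,10,-15,0, 0,187,10,-15,0, 0,187,10,-15,0, 0,187,10,-15,0, 0,187,-10,-15,0, 0,187,-40,-15,0, 0,187,-56,-15,0, 0,187,-66,-15,0, 0,187,-66,-15,0, 0,187,-66,-15,-1, 0,187,-66,-15,-1, 0,187,-66,-15,-1, 0,187,-66,-15,-1, 0,187,-66,-15,-1]' 60
python3 - <<'E'
from h import *
im=save("wrist","w5.png");cv2.imwrite("pics/c5.png",im[120:340,180:480,::-1])
E
```

```text
clock: 10.9
tool_pos: [0.615, 0.0918, 0.0346]
tool_rot: [0.0, 0.769, 0.639, 0.001]
force: [-0.6, 0.3, 5.5]
grip_width: 0.172
gripper_force: 60.5
```

View pics/c5.png

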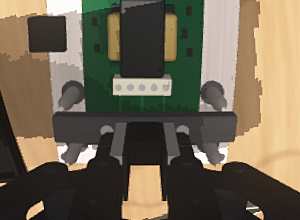

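```bash
python3 -m creep '[0,0,10,0,-1, 0,0,30,0,-1, 0,0,70,0,-1, 4,-254,70,15,-1, 4,-254,70,15,-1, 4,-254,70,15,-1, 4,-254,70,15,-1, 4,-254,70,15,-1, 4,-254,70,15,-1, 4,-254,40,15,-1, 4,-254,10,15,-1, 4,-254,-5,15,-1, 4,-254,-11,15,-1, 4,-254,-14,15,-1, 4,-254,-14,15,-1]'; python3 -m creep '[0,0,0,0,-0.4, 0,0,0,0,0, 0,0,0,0,0, 0,0,0,0,0, 0,0,30,0,0, 0,0,80,0,0, -70,160,140,-7,0.3, -70,160,140,-7,0.3, -70,160,140,-7,0.3, -70,160,140,-7,0.3, -70,160,140,-7,0.3]'
python3 - <<'E'
from h import *
import pickle
print(status.state()["clock"])
m=imaging.camera_model("wrist"); im=save("wrist","w6.png"); pickle.dump(m,open("w6.pkl","wb")); save("top","top6.png")
E
```

```text
clock: 12.82
tool_pos: [0.6193, -0.1617, 0.0217]
tool_rot: [0.0, 0.679, 0.734, 0.001]
force: [-2.3, 1.9, 5.8]
grip_width: 0.168
gripper_force: 60.5
clock: 14.2
tool_pos: [0.5484, -0.0029, 0.1597]
tool_rot: [0.0, 0.723, 0.691, 0.0]
force: [-0.3, -0.8, -0.8]
grip_width: 0.646
gripper_force: 0.0
14.2
```

View pics/w6.png

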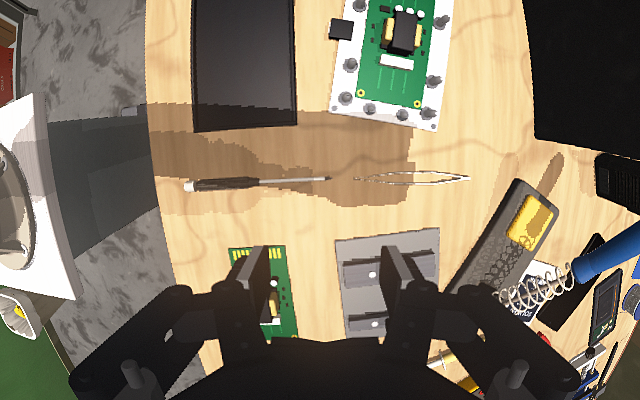

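```bash
python3 -m creep '[65,75,10,-8,0.3, 65,75,10,-8,0.3, 65,75,10,-8,0.3, 65,75,10,-8,0.3]'
cat >> h.py <<'E'
def nestlook(fn):
    m=imaging.camera_model("wrist"); im=save("wrist",fn)[:,:,::-1]; H,S,V=cv2.split(cv2.cvtColor(np.ascontiguousarray(im),cv2.COLOR_BGR2HSV))
    g=((H>40)&(H<90)&(S>80)); print("tool",np.round(status.state()["tool_pos"]*1000,1))
    g=cv2.morphologyEx(sel(g,(150,0,500,280)),cv2.MORPH_CLOSE,np.ones((9,9)));c=max(cv2.findContours(g,0,1)[0],key=cv2.contourArea);x,y,w,h=cv2.boundingRect(c);print("box",x,y,w,h)
    one=cv2.drawContours(np.zeros_like(g),[c],-1,255,-1); return m,im,one,(x,y,w,h),H,S,V
E
python3 - <<'E'
from h import *
m,im,g,(x,y,w,h),H,S,V=nestlook("w7.png")
print("board",rect("wrist",m,g,.017))
b=(max(x-35,0),max(y-40,0),x+w+35,min(y+h+40,290))
print(b,"plate",rect("wrist",m,cv2.morphologyEx(sel((S<35)&(V>140),b),2,np.ones((3,3))),.012))
gold=sel((H>18)&(H<34)&(S>110)&(V>120),(x,y,x+w,y+h))
for c in cv2.findContours(gold,0,2)[0]:
    if cv2.contourArea(c)>60: q=cv2.minAreaRect(c); print("gold",np.round(q[0]),np.round(q[1]),np.round(pt("wrist",*q[0],.032,m)*1000,1))
E
```

```text
clock: 14.8
tool_pos: [0.613, 0.0701, 0.1687]
tool_rot: [0.0, 0.77, 0.638, -0.001]
force: [0.2, -1.6, -0.1]
grip_width: 0.649
gripper_force: 0.0
tool [612.8  69.9 169. ]
box 288 47 68 134
board [624.7 142.8 129.1  63.1  79. ]
(253, 7, 391, 221) plate [624.7 142.5 161.2 107.   79.3]
gold [336. 114.] [23.  6.] [637.8 140.   32. ]
```

```bash
python3 -m creep '[12,72,-20,0,0.3, 12,72,-60,0,0.3, 12,72,-100,0,0.3, 12,72,-120,0,0.3, 12,72,-130,0,0.3, 12,72,-136,0,0.3, 12,72,-140,0,0.3, 12,72,-144,0,0.3, 12,72,-144,0,0.3]'
```

```text
clock: 15.98
tool_pos: [0.6253, 0.1448, 0.0257]
tool_rot: [0.0, 0.769, 0.639, 0.0]
force: [0.1, 0.2, 1.1]
grip_width: 0.652
gripper_force: 0.0
```

```bash
python3 -m creep '[0,0,0,0,-1, 0,0,0,0,-1, 0,0,0,0,-1, 0,0,0,0,-1, 0,0,0,0,-1]' 60
```

```text
clock: 16.6
tool_pos: [0.6258, 0.1448, 0.0261]
tool_rot: [0.0, 0.769, 0.639, 0.001]
force: [-0.8, -1.0, 5.0]
grip_width: 0.351
gripper_force: 61.8
```

```bash
python3 -m creep '[0,0,10,0,-1, 0,0,30,0,-1, 0,0,60,0,-1, -150,1,60,10,-1, -150,1,60,10,-1, -150,1,60,10,-1, -150,1,60,10,-1, -150,1,40,10,-1, -150,1,15,10,-1, -150,1,0,10,-1, -150,1,-6,10,-1, -150,1,-9,10,-1, -150,1,-9,10,-1]'
```

```text
clock: 18.23
tool_pos: [0.4758, 0.1458, 0.0169]
tool_rot: [0.0, 0.711, 0.704, 0.0]
force: [-0.5, -0.1, -0.4]
grip_width: 0.352
gripper_force: 61.1
```

```bash
python3 -m creep '[0,0,-2,0,-1, 0,0,-2,0,-1, 0,0,-2,0,0, 0,0,-2,0,0.3, 0,0,-2,0,0.3, 0,0,-2,0,0.3]'; python3 -m creep '[0,0,40,0,0.3, 0,0,100,0,0.3, -4,-330,155,3,0.3, -4,-330,155,3,0.3, -4,-330,155,3,0.3, -4,-330,155,3,0.3, -4,-330,155,3,0.3, -4,-330,155,3,0.3, -4,-330,155,3,0.3, -4,-330,155,3,0.3]'
python3 - <<'E'
from h import *
m,im,g,bx,H,S,V=nestlook("w8.png")
print("board",rect("wrist",m,g,.003))
x,y,w,h=bx;o=cv2.findContours(sel((H>18)&(H<34)&(S>110)&(V>120),(x,y,x+w,y+h)),0,2)[0]
for c in o:
    if cv2.contourArea(c)>40:q=cv2.minAreaRect(c);print(np.round(q[0]),np.round(q[1]),np.round(pt("wrist",*q[0],.003,m)*1000))
E
```

```text
clock: 18.98
tool_pos: [0.4752, 0.1457, 0.0145]
tool_rot: [0.0, 0.711, 0.704, -0.0]
force: [0.3, -0.0, 0.3]
grip_width: 0.652
gripper_force: 0.0
clock: 20.23
tool_pos: [0.4712, -0.1826, 0.169]
tool_rot: [-0.001, 0.691, 0.723, 0.0]
force: [-0.6, -0.0, 0.7]
grip_width: 0.652
gripper_force: 0.0
tool [ 471.3 -182.2  169. ]
box 297 70 66 128
board [ 474.1 -128.9  129.2   64.    91.9]
[343. 136.] [23.  6.] [ 488. -130.    3.]
[316. 136.] [23.  5.] [ 461. -131.    3.]
```

```bash
python3 -m creep '[3,56,-20,-1,0.3, 3,56,-60,-1,0.3, 3,56,-110,-1,0.3, 3,56,-135,-1,0.3, 3,56,-147,-1,0.3, 3,56,-152,-1,0.3, 3,56,-155,-1,0.3, 3,56,-157,-1,0.3, 3,56,-157,-1,0.3]'; python3 -m creep '[0,0,0,0,-1, 0,0,0,0,-1, 0,0,0,0,-1, 0,0,0,0,-1, 0,0,0,0,-1]' 60
```

```text
clock: 21.4
tool_pos: [0.4747, -0.1284, 0.013]
tool_rot: [0.0, 0.698, 0.716, 0.0]
force: [0.1, -0.1, -0.1]
grip_width: 0.647
gripper_force: 0.0
clock: 22.02
tool_pos: [0.4746, -0.1284, 0.0131]
tool_rot: [0.0, 0.698, 0.716, 0.0]
force: [-1.2, 1.3, 5.6]
grip_width: 0.353
gripper_force: 59.9
```

```bash
python3 -m creep '[0,0,15,0,-1, 0,0,50,0,-1, 0,0,80,0,-1, 151,271,80,-12,-1, 151,271,80,-12,-1, 151,271,80,-12,-1, 151,271,80,-12,-1, 151,271,80,-12,-1, 151,271,80,-12,-1, 151,271,80,-12,-1, 151,271,55,-12,-1, 151,271,40,-12,-1, 151,271,40,-12,-1]'
```

```text
clock: 23.65
tool_pos: [0.6238, 0.1412, 0.0514]
tool_rot: [-0.001, 0.77, 0.638, -0.002]
force: [-0.1, -0.6, -1.8]
grip_width: 0.354
gripper_force: 59.9
```

```bash
python3 -m creep '[1,1,0,0,-1, 1,1,-8,0,-1, 1,1,-15,0,-1, 1,1,-15,0,-1]'
```

```text
clock: 24.15
tool_pos: [0.6255, 0.1437, 0.0367]
tool_rot: [-0.0, 0.769, 0.639, -0.001]
force: [-0.2, 0.3, -1.4]
grip_width: 0.351
gripper_force: 59.9
```

```bash
python3 -m creep '[0,0,-3,0,-1, 0,0,-6,0,-1, 0,0,-9,0,-1, 0,0,-10,0,-1, 0,0,-10,0,-1]'
```

```text
clock: 24.78
tool_pos: [0.6263, 0.1437, 0.0275]
tool_rot: [0.0, 0.769, 0.639, 0.0]
force: [-0.6, 0.3, -1.5]
grip_width: 0.353
gripper_force: 59.9
```

```bash
python3 -m creep '[0,0,-1,0,-1, 0,0,-2,0,-1, 0,0,-2,0,-1]'
```

```text
clock: 25.15
tool_pos: [0.6265, 0.1437, 0.0272]
tool_rot: [-0.0, 0.769, 0.639, 0.0]
force: [-3.0, -0.4, 8.2]
grip_width: 0.352
gripper_force: 61.0
```

```bash
python3 -m creep '[0,0,0,0,-0.1, 0,0,0,0,0.3, 0,0,0,0,0.3, 0,0,0,0,0.3, 0,0,40,0,0.3, -13,-74,142,0,0.3, -13,-74,142,0,0.3, -13,-74,142,0,0.3, -13,-74,142,0,0.3, -13,-74,142,0,0.3]'
python3 - <<'E'
from h import *
m,im,g,(x,y,w,h),H,S,V=nestlook("w9.png")
print("board",rect("wrist",m,g,.017))
b=(max(x-35,0),max(y-40,0),x+w+35,min(y+h+40,290))
print("plate",rect("wrist",m,cv2.morphologyEx(sel((S<35)&(V>140),b),2,np.ones((3,3))),.012))
cv2.imwrite("pics/c9.png",cv2.resize(im[0:240,150:420],None,fx=2.2,fy=2.2))
E
```

```text
clock: 26.4
tool_pos: [0.6123, 0.0715, 0.1657]
tool_rot: [-0.001, 0.769, 0.64, -0.001]
force: [0.2, 0.3, -1.0]
grip_width: 0.648
gripper_force: 0.0
tool [612.3  71.3 165.7]
box 292 47 69 135
board [627.8 143.2 128.8  63.5  79.8]
plate [624.5 142.1 161.9 106.9  79.4]
```

View pics/c9.png

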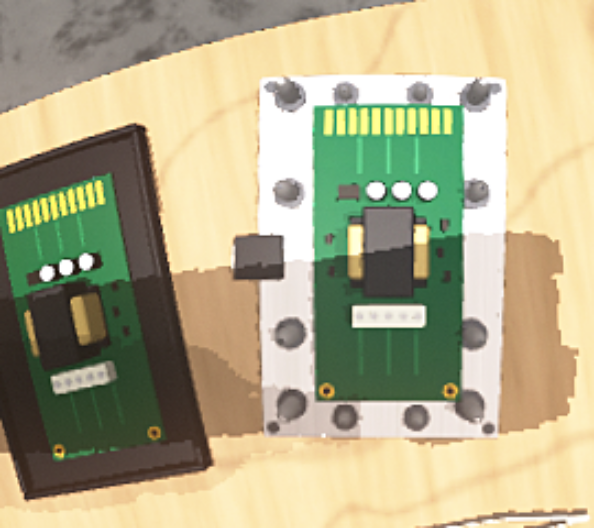

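```bash
python3 -m creep '[12,73,-20,0,0.3, 12,73,-60,0,0.3, 12,73,-100,0,0.3, 12,73,-122,0,0.3, 12,73,-132,0,0.3, 12,73,-136,0,0.3, 12,73,-139,0,0.3, 12,73,-139,0,0.3, 12,73,-139,0,-1, 12,73,-139,0,-1, 12,73,-139,0,-1, 12,73,-139,0,-1, 12,73,-139,0,-1]' 40
```

```text
clock: 28.08
tool_pos: [0.626, 0.1428, 0.0295]
tool_rot: [0.0, 0.769, 0.639, 0.001]
force: [-0.4, -0.4, 6.0]
grip_width: 0.363
gripper_force: 40.4
```

```bash
python3 -m creep '[0,0,2,0,-1, -1,0,2,0,-1, -1,0,0,0,-1, -1,0,-1,0,-1, -1,0,-1,0,-1]'; python3 -m creep '[0,0,0,0,-0.27, 0,0,0,0,-0.2, 0,0,0,0,-0.1, 0,0,0,0,0.3, 0,0,0,0,0.3, 0,0,0,0,0.3, 0,0,40,0,0.3, -12,-74,138,0,0.3, -12,-74,138,0,0.3, -12,-74,138,0,0.3, -12,-74,138,0,0.3, -12,-74,138,0,0.3]'
python3 - <<'E'
from h import *
m,im,g,(x,y,w,h),H,S,V=nestlook("w10.png")
print("board",rect("wrist",m,g,.017))
b=(max(x-35,0),max(y-40,0),x+w+35,min(y+h+40,290))
print("plate",rect("wrist",m,cv2.morphologyEx(sel((S<35)&(V>140),b),2,np.ones((3,3))),.012))
E
```

```text
clock: 28.7
tool_pos: [0.6237, 0.1427, 0.0294]
tool_rot: [-0.001, 0.769, 0.639, -0.0]
force: [-6.4, 0.9, 14.1]
grip_width: 0.356
gripper_force: 41.3
clock: 30.2
tool_pos: [0.6113, 0.0704, 0.1638]
tool_rot: [-0.001, 0.768, 0.64, -0.001]
force: [0.3, -0.3, -1.0]
grip_width: 0.651
gripper_force: 0.0
tool [611.4  70.3 163.8]
box 290 46 69 136
board [624.9 143.1 129.   63.3  79.7]
plate [624.9 141.8 162.6 107.2  79.4]
```

```bash
python3 -m creep '[4,-166,-30,15,0, 4,-166,-30,15,0, 4,-166,-30,15,0, 4,-166,-30,15,0, 4,-166,-60,15,0, 4,-166,-100,15,0, 4,-166,-125,15,0, 4,-166,-135,15,0, 4,-166,-142,15,0, 4,-166,-142,15,0]'; python3 -m creep '[0,0,0,0,-1, 0,0,0,0,-1, 0,0,0,0,-1, 0,0,0,0,-1, 0,0,0,0,-1]' 60
```

```text
clock: 31.5
tool_pos: [0.6167, -0.097, 0.0238]
tool_rot: [0.0, 0.679, 0.734, 0.0]
force: [-0.3, -0.6, 0.6]
grip_width: 0.498
gripper_force: 0.0
clock: 32.12
tool_pos: [0.617, -0.0976, 0.0247]
tool_rot: [0.001, 0.679, 0.734, 0.001]
force: [-0.6, -0.4, 5.5]
grip_width: 0.166
gripper_force: 62.5
```

```bash
python3 -m creep '[0,0,10,0,-1, 0,0,40,0,-1, 0,0,70,0,-1, 16,286,70,-15,-1, 16,286,70,-15,-1, 16,286,70,-15,-1, 16,286,70,-15,-1, 16,286,70,-15,-1, 16,286,70,-15,-1, 16,286,70,-15,-1, 16,286,55,-15,-1, 16,286,45,-15,-1, 16,286,45,-15,-1, 16,286,45,-15,-1]'
python3 - <<'E'
from h import *
m=imaging.camera_model("wrist"); im=save("wrist","w11.png")
H,S,V=cv2.split(cv2.cvtColor(im,cv2.COLOR_RGB2HSV))
pl=cv2.morphologyEx(sel((S<35)&(V>140),(200,100,450,300)),2,np.ones((3,3)))
c=np.vstack([k for k in cv2.findContours(pl,0,1)[0] if cv2.contourArea(k)>30])[:,0]
w=np.array([pt("wrist",u,v,.012,m)[:2]*1000 for u,v in c])-[624.8,142.2]
a=np.radians(79.4);l=w@np.array([[np.cos(a),-np.sin(a)],[np.sin(a),np.cos(a)]]);print("plate nestframe min max",l.min(0),l.max(0))
cv2.imwrite("pics/c11.png",cv2.resize(im[130:300,210:440,::-1],None,fx=3,fy=3,interpolation=cv2.INTER_CUBIC))
E
```

```text
clock: 33.88
tool_pos: [0.6324, 0.1884, 0.0685]
tool_rot: [0.0, 0.769, 0.639, 0.0]
force: [-0.6, 0.2, -1.4]
grip_width: 0.17
gripper_force: 61.5
plate nestframe min max [ -8.37002873 -53.39808743] [131.78216672  84.30041177]
```

View pics/c11.png

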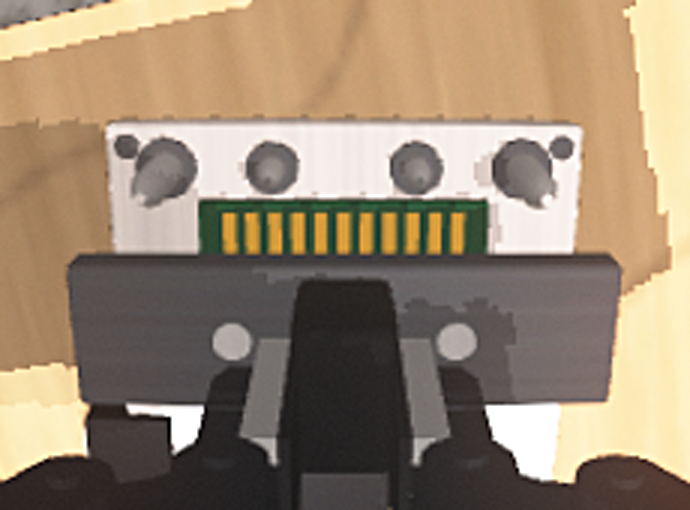

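```bash
cat >> h.py <<'E'
def nf(p,o=(624.8,142.2),a=79.4):
    a=np.radians(a); d=np.asarray(p)[...,:2]-o; return np.round(d@np.array([[np.cos(a),-np.sin(a)],[np.sin(a),np.cos(a)]]),1)
E
python3 - <<'E'
from h import *
m=imaging.camera_model("wrist")
q=lambda u,v,z: pt("wrist",u/3+210,v/3+130,z,m)*1000
C=np.array([q(70,268,.0598),q(618,272,.0598),q(607,402,.0598),q(85,401,.0598)])
print(nf(C),"mean",nf(C.mean(0)));print("low outer edge",nf([q(72,255,.0478),q(618,256,.0478)]))
print("pin tips", nf([q(147,197,.038),q(543,200,.038)]),"end",nf([q(275,168,.023),q(417,168,.023)]),"plate outer corners",nf([q(106,124,.012),q(582,124,.012)]),"tool",nf(status.state()["tool_pos"]*1000))
E
```

```text
[[ 64.6  48.5]
 [ 63.8 -49.6]
 [ 37.7 -50.2]
 [ 38.   48.4]] mean [51.  -0.7]
low outer edge [[ 63.1  51.7]
 [ 62.9 -53.2]]
pin tips [[ 72.   38.3]
 [ 71.4 -39.7]] end [[ 74.3  13.9]
 [ 74.3 -15.8]] plate outer corners [[ 82.2  52.6]
 [ 82.2 -53.8]] tool [46.9  0.8]
```

```bash
python3 -m creep '[0,0,-8,0,-1, 0,0,-14,0,-1, 0,0,-20,0,-1, 0,0,-25,0,-1, 0,0,-28,0,-1, 0,0,-30,0,-1, 0,0,-30,0,-1]'
```

```text
clock: 34.8
tool_pos: [0.6323, 0.1887, 0.0385]
tool_rot: [0.0, 0.769, 0.639, 0.0]
force: [0.5, 0.0, -2.6]
grip_width: 0.169
gripper_force: 61.5
```

```bash
python3 -m creep '[0,0,-1,0,-1, 0,0,-2,0,-1, 0,0,-2,0,-1]'; python3 -m creep '[0,0,0,0,-0.6, 0,0,0,0,-0.5, 0,0,0,0,-0.3, 0,0,0,0,0, 0,0,0,0,0, 0,0,0,0,0, 0,0,35,0,0, 0,0,75,0,0, -13,-351,75,15,0, -13,-351,75,15,0, -13,-351,75,15,0, -13,-351,75,15,0, -13,-351,75,15,0, -13,-351,75,15,0, -13,-351,75,15,0]'
```

```text
clock: 35.17
tool_pos: [0.6326, 0.1887, 0.0377]
tool_rot: [-0.0, 0.769, 0.639, 0.0]
force: [-3.4, 0.1, 4.8]
grip_width: 0.17
gripper_force: 62.4
clock: 37.05
tool_pos: [0.618, -0.1681, 0.1121]
tool_rot: [0.001, 0.682, 0.731, -0.001]
force: [0.1, 2.5, 0.2]
grip_width: 0.5
gripper_force: 0.0
```

```bash
python3 -m creep '[1,0,0,0,0, 1,0,-30,0,0, 1,0,-55,0,0, 1,0,-75,0,0, 1,0,-84,0,0, 1,0,-89,0,0, 1,0,-89,0,0]'
```

```text
clock: 37.92
tool_pos: [0.6206, -0.1623, 0.0228]
tool_rot: [0.0, 0.679, 0.734, 0.0]
force: [0.5, -0.2, -0.7]
grip_width: 0.505
gripper_force: 0.0
```

```bash
python3 -m creep '[0,0,0,0,-1, 0,0,0,0,-1, 0,0,0,0,-1, 0,0,0,0,-1, 0,0,0,0,-1, 0,0,10,0,-1, 0,0,40,0,-1, 0,0,80,0,-1, -7,253,80,-15,-1, -7,253,80,-15,-1, -7,253,80,-15,-1, -7,253,80,-15,-1, -7,253,80,-15,-1, -7,253,80,-15,-1, -7,253,70,-15,-1, -7,253,55,-15,-1, -7,253,45,-15,-1, -7,253,45,-15,-1, -7,253,45,-15,-1, -7,253,45,-15,-1]' 60
cat > bar.py <<'E'
from h import *
import sys
zt=float(sys.argv[1]); m=imaging.camera_model("wrist"); im=save("wrist",sys.argv[2])
tp=status.state()["tool_pos"]*1000;print("tool",np.round(tp,1),nf(tp))
K=np.array(m["mtx"]);Rm=R.from_quat(np.array(m["rotation"])[[1,2,3,0]]).as_matrix();g=cv2.cvtColor(im,cv2.COLOR_RGB2GRAY)
a=np.radians(79.4);ex=np.array([np.cos(a),np.sin(a)]);ey=np.array([-np.sin(a),np.cos(a)])
def px(x,y,z):
    p=np.array([*((np.array([624.8,142.2])+x*ex+y*ey)/1000),z]);d=Rm.T@(p-m["eye"]);r=np.hypot(d[0],d[1]);t=np.arctan2(r,d[2])
    return K[0,2]+K[0,0]*t*d[0]/r,K[1,2]+K[1,1]*t*d[1]/r
def prof(pts):
    q=np.array([px(*p,zt) for p in pts],np.float32);return cv2.remap(g,q[None,:,0],q[None,:,1],1)[0].tolist()
for y in (-45,-35,35,45): print("y",y,"x-66..-34 step2:",prof([(x,y) for x in range(-66,-33,2)]))
for x in (-54,-50,-46): print("x",x,"y40..62 step2",prof([(x,y) for y in range(40,63,2)]),"y-40..-62",prof([(x,-y) for y in range(40,63,2)]))
E
python3 bar.py .0605 w12.png
```

```text
clock: 40.42
tool_pos: [0.6137, 0.0907, 0.068]
tool_rot: [0.0, 0.769, 0.639, 0.0]
force: [0.3, -0.4, -2.1]
grip_width: 0.166
gripper_force: 59.8
tool [613.7  90.8  68.1] [-52.6   1.4]
y -45 x-66..-34 step2: [215, 227, 233, 233, 202, 103, 102, 105, 105, 108, 108, 106, 81, 63, 161, 157, 159]
y -35 x-66..-34 step2: [226, 226, 226, 225, 203, 99, 96, 100, 101, 105, 104, 104, 72, 78, 235, 233, 233]
y 35 x-66..-34 step2: [235, 226, 219, 233, 204, 79, 80, 80, 80, 81, 81, 80, 65, 70, 196, 194, 194]
y 45 x-66..-34 step2: [231, 220, 226, 217, 179, 81, 83, 82, 81, 82, 82, 81, 68, 53, 132, 131, 131]
x -54 y40..62 step2 [82, 82, 82, 82, 81, 155, 217, 214, 220, 225, 199, 43] y-40..-62 [98, 102, 103, 104, 103, 235, 233, 234, 235, 231, 227, 227]
x -50 y40..62 step2 [81, 82, 82, 82, 81, 146, 221, 217, 218, 223, 228, 53] y-40..-62 [103, 105, 105, 104, 105, 237, 234, 233, 234, 228, 229, 232]
x -46 y40..62 step2 [82, 82, 83, 79, 82, 137, 220, 218, 218, 220, 222, 160] y-40..-62 [106, 107, 108, 108, 107, 232, 234, 235, 232, 229, 230, 233]
```

```bash
python3 -m creep '[0,0,-8,0,-1, 0,0,-14,0,-1, 0,0,-20,0,-1, 0,0,-25,0,-1, 0,0,-28,0,-1, 0,0,-30,0,-1, 0,0,-30,0,-1]';python3 -m creep '[0,0,-1,0,-1, 0,0,-2,0,-1, 0,0,-2,0,-1]'
```

```text
clock: 41.35
tool_pos: [0.6133, 0.0907, 0.0375]
tool_rot: [0.0, 0.769, 0.639, -0.0]
force: [-0.3, -0.5, -2.1]
grip_width: 0.171
gripper_force: 59.8
clock: 41.72
tool_pos: [0.6135, 0.0908, 0.0365]
tool_rot: [-0.0, 0.769, 0.639, 0.0]
force: [-2.6, -0.4, 6.2]
grip_width: 0.166
gripper_force: 60.6
```

Contact at the expected height. Release, back off and check both bars numerically.

```bash
python3 -m creep '[0,0,0,0,-0.6, 0,0,0,0,-0.5, 0,0,0,0,-0.3, 0,0,0,0,0, 0,0,0,0,0, 0,0,0,0,0, 0,0,35,0,0, 0,-20,130,0,0, 0,-20,130,0,0, 0,-20,130,0,0, 0,-20,130,0,0, 0,-20,130,0,0]'
sed -i 's/^for .*//' bar.py; cat >> bar.py <<'E'
for c,ys in ((-50,(-45,-30,30,45)),(50,(-45,-30,30,45))):
    for y in ys: print("c",c,"y",y,"from -22 step2:",prof([(c+x,y) for x in range(-22,23,2)]))
    for s in(1,-1): print("c",c,"side",s,"y40..62",prof([(c,s*y) for y in range(40,63,2)]))
    print("block row at z55",[0])
E
python3 bar.py .029 w13.png
python3 - <<'E'
from h import *
im=save("top","top13.png"); a=cv2.imread("pics/top0.png");H,S,V=cv2.split(cv2.cvtColor(im,cv2.COLOR_RGB2HSV))
print("tin diff",np.abs(a[195:238,388:432].astype(int)-im[195:238,388:432,::-1]).mean())
E
```

```text
clock: 43.22
tool_pos: [0.6121, 0.0713, 0.1638]
tool_rot: [-0.001, 0.769, 0.639, -0.001]
force: [-0.3, -0.3, 0.8]
grip_width: 0.498
gripper_force: 0.0
tool [612.3  71.2 163.9] [-72.1  -0.7]
c -50 y -45 from -22 step2: [98, 210, 239, 239, 234, 230, 243, 136, 104, 105, 105, 106, 108, 110, 108, 101, 243, 236, 235, 234, 236, 238, 235]
c -50 y -30 from -22 step2: [234, 234, 236, 224, 198, 133, 81, 82, 106, 103, 104, 105, 106, 109, 105, 64, 83, 89, 76, 81, 77, 80, 88]
c -50 y 30 from -22 step2: [204, 203, 203, 204, 207, 169, 133, 109, 103, 103, 103, 104, 104, 104, 105, 65, 115, 95, 102, 109, 105, 96, 104]
c -50 y 45 from -22 step2: [82, 150, 192, 182, 187, 174, 209, 138, 99, 103, 103, 103, 104, 102, 103, 90, 245, 238, 227, 182, 186, 214, 239]
c -50 side 1 y40..62 [102, 104, 103, 104, 103, 114, 137, 150, 162, 165, 145, 133]
c -50 side -1 y40..62 [106, 105, 106, 106, 101, 167, 162, 162, 160, 158, 165, 169]
block row at z55 [0]
c 50 y -45 from -22 step2: [255, 255, 255, 255, 239, 109, 188, 183, 180, 181, 180, 181, 179, 172, 176, 177, 169, 168, 157, 255, 254, 160, 157]
c 50 y -30 from -22 step2: [174, 174, 140, 122, 98, 98, 187, 184, 179, 178, 179, 180, 178, 171, 174, 176, 169, 167, 165, 255, 252, 255, 255]
c 50 y 30 from -22 step2: [174, 179, 156, 170, 125, 112, 183, 175, 173, 175, 180, 173, 173, 170, 168, 170, 167, 170, 160, 255, 255, 255, 255]
c 50 y 45 from -22 step2: [255, 255, 255, 255, 182, 124, 183, 175, 171, 175, 178, 173, 172, 172, 169, 171, 168, 170, 153, 255, 255, 181, 168]
c 50 side 1 y40..62 [175, 174, 174, 174, 166, 239, 215, 229, 232, 236, 236, 234]
c 50 side -1 y40..62 [182, 181, 181, 182, 180, 186, 233, 230, 232, 229, 233, 231]
block row at z55 [0]
tin diff 5.8225863284002815
```

```bash
python3 -c "
from cell import finish_job; print(finish_job())"
```

```text
the job is handed in; nothing more can be done
None
```

The board change is done and handed in at about 43 s: the tested board is in the tray, the next board is seated with its gold contacts at the wide bar's end, and both bars are back between their pins (narrow one centred, wide one about 1 mm off). The tin was never approached.

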